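# Index the fixture table and scan the unit's label

## Robot

A 6-joint arm with a two-finger parallel gripper is mounted at the origin on the work surface. World frame = base frame: x ahead of the robot, y to its left, z up, the work surface at z = 0. Lengths are in mm, angles in degrees, forces in N, time in s.
With the tool pointing down it reaches from about 350 to 850 mm from the base axis. Payload 8.1 kg.
Tool frame: the origin (TCP) lies midway between the tips of the shut fingers; the grasp point (between the pads) lies 19 mm behind it (r.grasp_offset is the distance from the TCP to the grasp point, in mm); z points along the fingers, x is the direction in which the jaws open and shut, and the axes are right-handed (so a half turn about z gives the same grasp; the last joint's range is limited). The gripper opens to 85 mm and grips with 20 to 120 N. Pads are 22 mm wide; open, the fingers measure 114 mm over their backs; the gripper's body (76 mm by 85 mm) begins 54 mm behind the grasp point. The pads swing forward as they close: fully open they stand 13 mm farther back than shut.
Start: joints at [-69.007, 7.471, 85.268, -0, 87.261, -4.893], TCP at [261.971, -539.793, 231.292] pointing down, gripper open.
Joint ranges: [-169.43, 169.43], [-51.17, 129.36], [1.28, 143.12], [-76.62, 256.62], [0, 156.53], [-152.29, 152.29]. Speed limits (degrees/s): [136.94, 136.94, 159.86, 180, 180, 180].

## Interface

Orientations are given as [roll, pitch, yaw] about the fixed x, y, z axes, in that order (R = Rz(yaw) Ry(pitch) Rx(roll)).
In Python, from bench import r, optics, hand_in gives the robot as it stands.
- The arm moves only by the shell command python3 -m pendant 'ROWS' [FORCE]. ROWS is JSON, a list of rows, each a list of 5 numbers: the opening, from 0 (shut) to 1 (fully open), then the shift along the tool's x, y, z in mm, then the turn about the tool's z in degrees. A call has 1 to 10 rows; each row shifts and turns the commanded pose from where the row before left it, along the tool's axes as they then stand; what a row does not reach is not made up. A row lasts 1/10 s, in which the tool goes at most 50 mm and 8.59 degrees, less where a joint would pass 70% of its speed; a pose out of reach is approached as far as the arm can. A call with a gripper value outside its range is refused whole. The fingers move at their own pace and stop on an object; FORCE is the grip in N (left out, the last holds). Time passes only in rows, so rows that do not move let the fingers close. It gives the time, the measured TCP pose, the force and the opening at its end, in the units of the state.
- r.sense(): the state, without advancing time (a new reading comes with each control period).
- optics.snapshot(name): name is "scene" or "top" or "wrist"; returns (picture, depth): 400x640x3 uint8, blue, green, red; 400x640 float32, mm along the optical axis (not along the pixel's ray), 0 where there is no reading.
- optics.camera_params(name): a dict with "camera_matrix" (3x3 intrinsics, pixels), "eye" and "orientation" of the camera in the world. Camera axes: x right, y down, z forward; pixel columns grow to the right and rows downward; lengths in mm; the calibration is good to about 2 mm. The wrist camera is an equidistant fisheye: a pixel r from the principal point sees the ray r / f radians off the axis. A picture is of the moment at which its call begins: read the wrist's pose just before it. camera_params takes no time and is no camera call; for the wrist camera it gives the pose at the moment of the call.
- hand_in(): hands the job in, once; it reports no verdict.
Trained networks look in the newest picture that a camera, given by its name, has taken for a name from the list of things; names that differ only in an ending like _2 or _b are one class to them, and where a whole thing is asked for, a point or a joint stands for the part that bears it (a point fixed in the world has none). Each returns a list of dicts, best first, with "score" (0 to 1); they miss things now and then, are a little off and sometimes report something else, mostly with a low value. They report only what shows in the picture. A call takes as long as a camera call. They do not tell look-alikes from the thing itself.
- optics.search_frame(camera, query): "at" ([x, y, z] in mm, in world coordinates, good to about 4 mm: the middle of the surface that is visible of it).
The state is a dict: "time": time; "joint_pos": joint angles; "qd": joint speeds; "joint_efforts": joint torques, N m; "tool_pos": TCP position; "tcp_rot": TCP orientation; "ft_force": force on the tool from outside, world axes, zero at the start; "wrist_torque": the same for the moment, N m; "finger_gap": finger opening in mm.
Only numpy, scipy, OpenCV 4.12 (cv2) and the standard library are available. Lean on these libraries where they do the work, as an engineer would, in place of code of your own. Each camera call takes 0.05 s, during which the arm holds its last target. There are 200 camera calls.

## Task

Turn the index table until the clamped unit's labelled side faces the scanner's side of the bench and the table has clicked home in that detent. Then take the hand scanner from its stand, aim its window squarely at the middle of the label from 10 to 15 cm away and hold it steady there for a second or two. Hang it back in its stand facing as before, leaving the table in its detent and the mouse, label roll and screwdriver where they lie.

Things in the scene. Friction and masses are not known exactly. Their poses are not given: they have to be found in the camera images.
- index_base: Fixed grey pedestal of the index table, 210 mm round, bolted to the bench. Origin on the table's vertical turning axis, at bench level. Its -y side is the scanner's side: it faces the robot's right, where the scanner stand is. Its yaw is within 0.25 rad of the world's.
- turntable (a joint): Angle (rad) of the index table, counter-clockwise from above, relative to index_base; 0: home, labelled side to index_base's -y (the scanner's side). Detents at 0 and every quarter turn. Light friction, stays where left, turns either way. Starts anywhere from 0.4 to 2.75, so the short way home is clockwise, perhaps past the detent at pi/2.
- roller (a point): Brass roller of the detent, on index_base's +x side, 155 mm from the axis, 43 mm high, sprung out of an aluminium block (60 mm high, to 220 mm from the axis). It drops into notched steel blocks on the table's rim. Within about 0.06 rad of a detent the spring pulls the table home once let go; moving in or out takes about 6 N at the hand grip: pinch it firmly (30 N).
- grip (a point): On the axis, at 150 mm height, of the table's hand grip: an upright black round post, 28 mm across, fixed to the table 125 mm from the turning axis, graspable from 74 to 170 mm height (its top). It does not spin: fingers that keep their heading slip round it. Seen from above it stands 135 degrees clockwise of the label; at 135 degrees from index_base's x axis when the joint is 0.
- unit_top (a point): Centre of the top of the clamped unit, 180 mm above the bench, on the turning axis: a black box 84 mm wide (x), 72 mm deep (y), 120 mm high, fixed on a nest plate on the table, a 298 mm round aluminium plate (300 to 312 mm over the detent blocks) with its top at 50 mm. Axes turn with the table.
- label (a point): Centre of the white paper label (52 x 38 mm, upright, dark 2D code) on one upright side of the black unit, opposite its finned side, 36 mm from the turning axis, 150 mm above the bench. Its frame turns with the table: its -y axis points squarely out of the label, z up.
- scanner: Dark grey pistol-shaped hand scanner, 180 g (x 0.7 to 1.4), hung head level in its stand. Origin mid-head, above the handle and about over the centre of mass; x forward, z up. Head x -50 to +55 mm, 56 mm wide with flat sides, z -22 to +22. Handle 34 x 26 mm, below, down to z = -116, leaning back to x = -35. It reads by itself: no trigger to pull.
- window (a point): Centre of the scanner's dark read window at the front of the head, 55 mm ahead of the scanner's origin. Its axes are the scanner's: the beam leaves along +x.
- stand: Fixed light grey fork stand. Origin at bench level, below the hung scanner's origin (0 to 6 mm behind it); x: the way the hung scanner faces. Base 130 x 100 x 10 mm. Two level arms, x -70 to +30 mm, 10 mm wide, 38 mm apart, tops at 130, joined by a post behind; open in front and above. Head lies across the arms (origin at 152), handle hangs between: lift 100 mm up to clear.
- mouse: Black computer mouse 104 x 60 x 33 mm, lying on the bench; origin at the centre of its underside. Leave it alone.
- label_roll: Roll of white labels lying flat, 72 mm across, 34 mm high; origin at the centre of its underside. Leave it alone.
- driver: Screwdriver, about 0.2 m long, lying on the bench. Leave it alone.
Things that resemble listed ones, but are neither listed nor needed, are in the scene too. What is meant by the scanner is not pink, and is the larger of those in its own colour.

How it is judged (in metres and radians):
On the way, in this order (a step that is already met when the one before it is completed fails the run):
1. the table is turned until the labelled side faces the scanner's side and rests in that detent, the scanner still untouched in its stand (angle between the y axis of label and the y axis of index_base, either way round below 0.03 rad and y of label in the frame of index_base below 0 m and velocity of joint turntable between -0.05 and 0.05 rad/s and distance of scanner from where it was at the start of the episode below 0.02 m), for 0.3 s.
2. the scanner, held in the fingers, points at the label's middle (beam within 16 mm of it) from 80 to 170 mm away and within 0.3 rad of square, steady for a second (x of label in the frame of window between 0.08 and 0.17 m and y of label in the frame of window between -0.016 and 0.016 m and z of label in the frame of window between -0.016 and 0.016 m and y of window in the frame of label below -0.07 m and angle between the x axis of window and the y axis of label, either way round below 0.3 rad and angle between the y axis of label and the y axis of index_base, either way round below 0.03 rad and contact force between the fingers and scanner above 0.5 N and linear speed of scanner below 0.03 m/s and angular speed of scanner below 0.25 rad/s), for 1 s.
At the end, for the whole second after the job is handed in: The table rests within 0.03 rad of the detent, label to the scanner's side; the scanner hangs still on both arms of its stand (height within 6 mm, sideways 12, fore and aft 30, tilt under 0.12 rad), window to the front; mouse, label roll and screwdriver within 30 mm of where they were (angle between the y axis of label and the y axis of index_base, either way round below 0.03 rad and y of label in the frame of index_base below 0 m and x of scanner in the frame of stand between -0.035 and 0.03 m and y of scanner in the frame of stand between -0.012 and 0.012 m and z of scanner in the frame of stand between 0.145 and 0.157 m and x of window in the frame of stand above 0.01 m and angle between scanner's own z axis and vertical below 0.12 rad and linear speed of scanner below 0.02 m/s and distance of each of mouse, label_roll, driver from where it was at the start of the episode below 0.03 m); the robot touches nothing.
It fails at once if the mouse, label roll or screwdriver is pushed away (distance of any of mouse, label_roll, driver from where it was at the start of the episode above 0.03 m).
It also fails if it takes over 67 s, if anything falls off the work surface, if the arm or the gripper's body presses on something with over 40 N, if the wrist force passes 120 N, or if a joint passes its speed limit or range.

## Working session

There is one attempt and no reset: what is moved stays moved. The work goes in short steps, Python scripts to look and compute and a shell command to move; the robot and the scene stay as the last step left them, time stands still between calls to the robot, and variables do not carry over. Pictures are saved under pics/ and viewed, about 8 in all and at most 12, crops included, and the job is handed in when it is done.

```bash
ls; mkdir -p pics
cat > h.py <<'E'
import numpy as np,cv2
from bench import r,optics,hand_in
from scipy.spatial.transform import Rotation as R
E
python3 - <<'E'
from h import *
s=r.sense();print(s)
for c in("scene","top"):
    p,d=optics.snapshot(c);cv2.imwrite(f"pics/{c}0.png",p);np.save(f"{c}0.npy",d)
    print(c,optics.camera_params(c))
    for q in("index_base","grip","unit_top","label","scanner","stand","mouse","label_roll","driver","roller"):
        try:print(q,[(np.round(x["at"]).tolist(),round(x["score"],2)) for x in optics.search_frame(c,q)][:4])
        except Exception as e:print(q,e)
E
```

```text
pics
{'time': 0.0, 'joint_pos': array([-6.90086918e+01,  7.51648466e+00,  8.53298719e+01,  4.70803585e-04,
        8.72613987e+01, -4.89296951e+00]), 'qd': array([ 0.00027795, -0.0048969 ,  0.11162809,  0.01940373, -0.04167426,
        0.08702641]), 'joint_efforts': array([ 1.28803309e-03, -5.69404364e+01, -5.00545156e+01, -4.84017050e-05,
        1.48191716e-02,  3.19157232e-05]), 'tool_pos': array([ 261.75727394, -539.27556406,  230.22440331]), 'tcp_rot': array([-1.79990341e+02,  1.07322381e-01, -6.41157362e+01]), 'ft_force': array([-0.21148578,  0.71021708, -0.3400801 ]), 'wrist_torque': array([ 0.019959 , -0.0241547,  0.028096 ]), 'finger_gap': 85.47000922377738}
scene {'camera_matrix': array([[449.3564286 ,   0.        , 314.65948298],
       [  0.        , 449.3564286 , 203.02411257],
       [  0.        ,   0.        ,   1.        ]]), 'eye': array([1261.46840173,  879.94671949,  935.63487866]), 'orientation': array([-126.37872026,   -0.99324279,  141.44648504])}
index_base [([623.0, 136.0, 51.0], 0.73)]
grip [([618.0, 142.0, 52.0], 0.8)]
unit_top [([615.0, 148.0, 53.0], 0.82)
[... 481 characters left out ...]
99758],
       [  0.        ,   0.        ,   1.        ]]), 'eye': array([ 350.85398625,   27.79456775, 1177.69346631]), 'orientation': array([-168.80615758,   -0.53152393,  -91.09103665])}
index_base [([579.0, 100.0, 50.0], 0.84)]
grip [([571.0, 108.0, 53.0], 0.74)]
unit_top [([570.0, 107.0, 53.0], 0.95)]
label [([576.0, 109.0, 53.0], 0.77)]
scanner [([484.0, -285.0, 172.0], 0.89), ([339.0, -349.0, 34.0], 0.59), ([645.0, -399.0, 42.0], 0.58)]
stand [([462.0, -321.0, 10.0], 0.78), ([391.0, -97.0, 36.0], 0.71)]
mouse [([681.0, -250.0, 32.0], 0.8)]
label_roll [([389.0, -97.0, 36.0], 0.68), ([581.0, 101.0, 52.0], 0.6)]
driver [([395.0, 376.0, 24.0], 0.79)]
roller [([582.0, 103.0, 53.0], 0.77)]
```

View pics/top0.png

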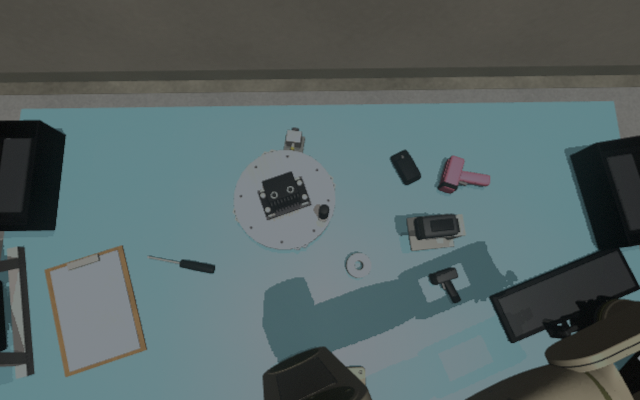

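View pics/scene0.png

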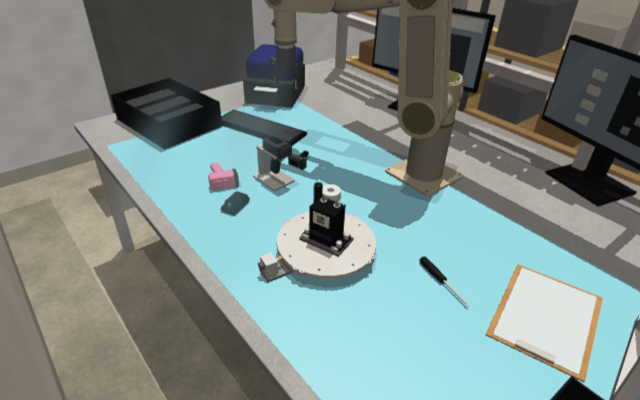

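Top view: table centre ≈(285,198), detent block (294,138) on +x, grip ≈(323,212), finned side towards the robot; scanner in stand ≈(437,226), small decoy (445,283), pink decoy (460,175). Now measuring from depth.

```bash
cat >> h.py <<'E'
def cloud(c,d):
    k=optics.camera_params(c);K=k["camera_matrix"];v,u=np.mgrid[:400,:640]
    p=np.stack([(u-K[0,2])/K[0,0]*d,(v-K[1,2])/K[1,1]*d,d],-1)
    M=R.from_euler("xyz",k["orientation"],degrees=True).as_matrix()
    P=p@M.T+k["eye"];P[d==0]=np.nan;return P
def rect(P):
    (c,s,a)=cv2.minAreaRect(P[:,:2].astype(np.float32));return np.round(c,1),np.round(s,1),round(a,1)
E
python3 - <<'E'
from h import *
p=cv2.imread("pics/top0.png");d=np.load("top0.npy");P=cloud("top",d)
np.save("P0.npy",P);x,y,z=P[...,0],P[...,1],P[...,2]
def sel(x0,x1,y0,y1,z0,z1):return P[(x>x0)&(x<x1)&(y>y0)&(y<y1)&(z>z0)&(z<z1)]
t=sel(380,780,-60,320,40,58)
c=np.array(cv2.minEnclosingCircle(t[:,:2].astype(np.float32))[0]);print("table",cv2.minEnclosingCircle(t[:,:2].astype(np.float32)),t[:,2].mean())
b=sel(660,860,0,250,55,70);
b=b[np.hypot(*(b[:,:2]-[580,105]).T)>152];print("block",rect(b),len(b),b.mean(0))
u=sel(500,660,40,200,172,186);print("unit",rect(u),len(u),u.mean(0))
g=sel(430,720,-50,250,155,171);print("grip",rect(g),len(g),g.mean(0))
h=sel(400,600,-400,-200,150,200);print("scanner",rect(h),len(h),h.mean(0),h.min(0),h.max(0))
h=sel(350,650,-450,-200,4,18);print("base",rect(h),len(h))
h=sel(350,650,-450,-200,60,140);print("mid",rect(h),len(h),h.mean(0))
# map around scanner
cr=p[190:270,385:485];cv2.imwrite("pics/sc.png",cv2.resize(cr,None,fx=8,fy=8,interpolation=cv2.INTER_CUBIC)[:600])
for v in range(208,254,3):print(v,np.round(z[v,402:472,][::4]).astype(float).tolist())
E
```

```text
table ((606.8568115234375, 106.97119903564453), 171.56455993652344) 50.25110787200797
block (array([758.1,  94.6]), array([48.7, 86.5]), 65.0) 173 [774.64305286  86.75368113  60.00741388]
unit (array([586.8, 114.7]), array([72.3, 83.6]), 18.7) 792 [588.63503293 115.36651874 179.92758035]
grip (array([551.9,  65.8]), array([155.8,  44.6]), 80.0) 113 [542.17471746  41.19851994 165.93010246]
scanner (array([ 483.6, -289.8]), array([ 57.3, 106.5]), 5.9) 906 [ 481.86472286 -284.99307972  172.85549279] [ 450.68968351 -343.88442059  150.10213247] [ 514.73941793 -235.64800635  180.27948113]
base (array([ 499.7, -325.2]), array([248.4, 299.2]), 89.7) 911
mid (array([ 533.2, -303.8]), array([155. , 140.6]), 3.9) 210 [ 482.27112445 -350.25906908  126.50660966]
208 [-1.0, -2.0, 1.0, 1.0, 2.0, -2.0, 3.0, 1.0, 4.0, 0.0, -0.0, 0.0, -4.0, -3.0, 3.0, 2.0, 2.0, -4.0]
211 [2.0, -1.0, 1.0, 2.0, 1.0, -4.0, 5.0, 3.0, 2.0, 0.0, -1.0, 0.0, 1.0, 6.0, 3.0, 0.0, -1.0, 2.0]
214 [-1.0, 1.0, 0.0, 1.0, 5.0, -0.0, -0.0, 1.0, 2.0, 9.0, 169.0, 174.0, 167.0, 171.0, 129.0, 1.0, -2.0, -1.0]
217 [1.0, 2.0, 11.0, 10.0, 17
[... 755 characters left out ...]
71.0, 171.0, 171.0, 165.0, 165.0, 157.0, 130.0, 131.0, 127.0, -3.0, -0.0]
238 [-4.0, 2.0, 11.0, 9.0, 153.0, 171.0, 136.0, 130.0, 124.0, 10.0, 12.0, 16.0, 45.0, 0.0, 2.0, -2.0, -2.0, -2.0]
241 [2.0, 3.0, 9.0, 8.0, 5.0, 8.0, 11.0, 9.0, 8.0, 13.0, 7.0, 9.0, 12.0, 2.0, 2.0, 2.0, -1.0, 2.0]
244 [-1.0, 1.0, 4.0, 9.0, 10.0, 10.0, 7.0, 9.0, 6.0, 12.0, 10.0, 12.0, 10.0, 1.0, 2.0, -0.0, -2.0, 2.0]
247 [1.0, -1.0, 5.0, 10.0, 10.0, 5.0, 10.0, 7.0, 10.0, 8.0, 11.0, -2.0, -5.0, -1.0, 2.0, -1.0, 2.0, -1.0]
250 [2.0, 3.0, 0.0, 9.0, -0.0, -2.0, -5.0, -2.0, -3.0, -1.0, 0.0, 6.0, -1.0, 4.0, 1.0, 1.0, -3.0, 0.0]
253 [0.0, -2.0, 1.0, 4.0, -2.0, -1.0, 4.0, 0.0, 4.0, -4.0, 2.0, 1.0, -3.0, 3.0, -0.0, 0.0, 1.0, 5.0]
```

View pics/sc.png

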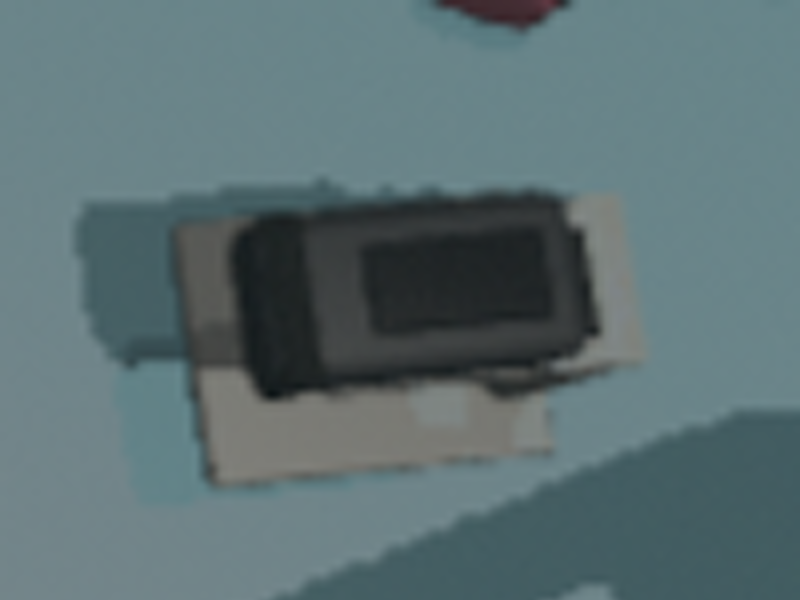

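```bash
cat >> h.py <<'E'
def goto(x,y,z,yaw):
    s=r.sense();p=s["tool_pos"];M=R.from_euler("xyz",s["tcp_rot"],degrees=True).as_matrix()
    d=M.T@(np.array([x,y,z])-p);w=s["tcp_rot"][2]
    print("goto",[x,y,z,yaw],"shift",np.round(d,1),"turn",round(-((yaw-w+180)%360-180),1),"j6",round(s["joint_pos"][5]),"at",np.round(p,1),np.round(s["tcp_rot"],1),"t",round(s["time"],1))
E
python3 - <<'E'
from h import *
P=np.load("P0.npy");x,y,z=P[...,0],P[...,1],P[...,2]
rad=np.hypot(x-587,y-115)
g=P[(rad>90)&(rad<150)&(z>150)&(z<176)];print("grip",len(g),np.median(g,0),g.min(0),g.max(0))
b=P[(rad>158)&(rad<232)&(z>52)&(z<68)&(x>650)];print("block",len(b),rect(b),b.mean(0),b.min(0),b.max(0))
t=P[(rad<170)&(z>44)&(z<57)][:,:2]
# rim fit: outermost per angle bin
q=t-t.mean(0)
a=np.arctan2(t[:,1]-115,t[:,0]-587);rr=np.hypot(t[:,0]-587,t[:,1]-115)
for k in range(-180,180,30):
    m=(np.degrees(a)>=k)&(np.degrees(a)<k+30);print(k+15,round(np.percentile(rr[m],99),1),end=' | ')
goto(531,3,240,10)
E
```

```text
grip 93 [530.56476632   4.01896609 169.10912283] [518.98223746  -8.86084251 151.90636944] [544.71132236  14.73441232 174.73375606]
block 191 (array([780.9,  85.9]), array([44.1, 49. ]), 82.4) [776.0352075   86.15087211  59.35525242] [754.15451302  62.77829949  52.19942068] [804.92492986 108.21475564  66.90479522]
-165 151.1 | -135 147.1 | -105 147.2 | -75 152.8 | -45 148.2 | -15 162.3 | 15 153.8 | 45 148.5 | 75 147.6 | 105 152.7 | 135 147.3 | 165 147.1 | goto [531, 3, 240, 10] shift [-370.8 -479.    -8.7] turn -74.1 j6 -5 at [ 262.  -539.8  231.3] [180.    0.  -64.1] t 1.1
```

```bash
python3 -m pendant '[[1,-25,-32,-1,0],[1,-25,-32,-1,0],[1,-25,-32,-1,0],[1,-25,-32,-1,0],[1,-25,-32,-1,0],[1,-25,-32,-1,0],[1,-25,-32,-1,0],[1,-25,-32,-1,0],[1,-25,-32,-1,0],[1,-25,-32,-1,0]]' 30
python3 -m pendant '[[1,-24,-32,0,0],[1,-24,-32,0,0],[1,-24,-32,0,0],[1,-24,-32,0,0],[1,-24,-32,0,0]]'
python3 -m pendant '[[1,0,0,0,-8.2],[1,0,0,0,-8.2],[1,0,0,0,-8.2],[1,0,0,0,-8.2],[1,0,0,0,-8.2],[1,0,0,0,-8.2],[1,0,0,0,-8.2],[1,0,0,0,-8.2],[1,0,0,0,-8.2],[1,0,0,0,0]]'
python3 - <<'E'
from h import *
goto(531,3,126,10)
p,d=optics.snapshot("wrist");cv2.imwrite("pics/w1.png",p);print(optics.camera_params("wrist"))
E
```

```text
time: 2.1
tool_pos: [441.2, -173.7, 241.6]
tcp_rot: [-180.0, -0.0, -64.1]
ft_force: [1.5, -0.7, -0.4]
finger_gap: 85.2
time: 2.6
tool_pos: [532.9, 4.3, 241.5]
tcp_rot: [-180.0, -0.0, -64.1]
ft_force: [0.4, -0.5, -1.5]
finger_gap: 85.5
time: 3.6
tool_pos: [532.3, 2.7, 241.4]
tcp_rot: [-180.0, -0.0, 9.8]
ft_force: [0.0, -1.1, 0.2]
finger_gap: 85.5
goto [531, 3, 126, 10] shift [ -1.2  -0.5 115.4] turn -0.2 j6 -15 at [532.3   2.7 241.4] [-180.    -0.     9.8] t 3.6
{'camera_matrix': array([[309.70691629,   0.        , 315.9601467 ],
       [  0.        , 309.70691629, 195.39543487],
       [  0.        ,   0.        ,   1.        ]]), 'eye': array([518.22201196,  75.87526867, 382.93730645]), 'orientation': array([ 1.63011467e+02, -1.69165019e-02,  9.53994564e+00])}
```

View pics/w1.png

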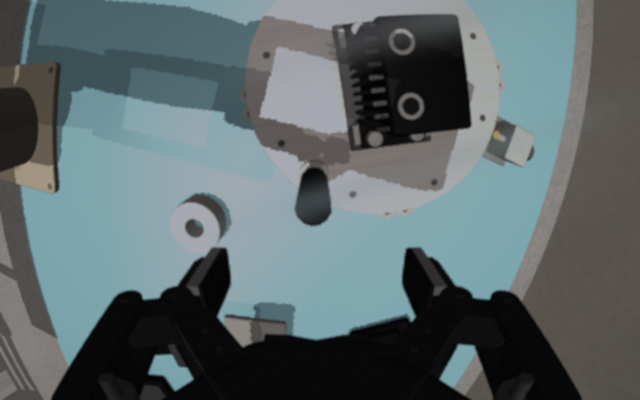

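Post at (313,205), centred between the fingers. Descend and grip.

```bash
python3 -m pendant '[[1,-1,0,25,0],[1,0,0,30,0],[1,0,0,30,0],[1,0,0,30,0],[0,0,0,0,0],[0,0,0,0,0],[0,0,0,0,0],[0,0,0,0,0],[0,0,0,0,0],[0,0,0,0,0]]' 30
python3 - <<'E'
from h import *
goto(531,3,126,10)
c=np.array([587,114.7]);p=r.sense()["tool_pos"][:2];v=p-c;print(np.hypot(*v),np.degrees(np.arctan2(v[1],v[0])))
w=np.radians(9.8)
# 6 deg CW step in tool axes (x=(cos,sin), y=(sin,-cos))
a=np.radians(-6);M=np.array([[np.cos(a),-np.sin(a)],[np.sin(a),np.cos(a)]])
d=M@v-v;print(d@[np.cos(w),np.sin(w)],d@[np.sin(w),-np.cos(w)])
E
```

```text
time: 4.65
tool_pos: [532.6, 1.9, 128.6]
tcp_rot: [179.9, -0.2, 9.6]
ft_force: [-1.6, -2.5, 6.9]
finger_gap: 27.3
goto [531, 3, 126, 10] shift [-1.4 -1.4  2.6] turn -0.4 j6 -15 at [532.6   1.9 128.6] [179.9  -0.2   9.6] t 4.7
125.2612575265018 -115.7226261570262
-10.257814039329835 -8.166049640461145
```

```bash
python3 -m pendant '[[0,-5.15,-4.1,0,3],[0,-10.25,-8.15,0,6],[0,-10.25,-8.15,0,6],[0,-10.25,-8.15,0,6],[0,-10.25,-8.15,0,6],[0,-10.25,-8.15,0,6],[0,-10.25,-8.15,0,6],[0,-10.25,-8.15,0,6],[0,-5.15,-4.1,0,3],[0,0,0,0,0]]' 40
python3 - <<'E'
from h import *
c=np.array([587,114.7]);s=r.sense();v=s["tool_pos"][:2]-c;print(np.hypot(*v),np.degrees(np.arctan2(v[1],v[0])),s["tcp_rot"],s["joint_pos"][5],s["wrist_torque"])
E
```

```text
time: 5.65
tool_pos: [467.6, 80.6, 128.7]
tcp_rot: [-179.8, -0.2, -38.4]
ft_force: [1.9, -5.3, 5.5]
finger_gap: 27.2
124.1833679828929 -164.0584407313526 [-179.84867931   -0.23407182  -38.44743765] 42.07695296651814 [-0.73491797 -0.06167199 -0.72364049]
```

```bash
python3 -m pendant '[[0,-5.15,-4.1,0,3],[0,-10.25,-8.15,0,6],[0,-10.25,-8.15,0,6],[0,-10.25,-8.15,0,6],[0,-10.25,-8.15,0,6],[0,-10.25,-8.15,0,6],[0,-10.25,-8.15,0,6],[0,-10.25,-8.15,0,6],[0,-10.25,-8.15,0,6],[0,0,0,0,0]]'
python3 -m pendant '[[0,-10.25,-8.15,0,6],[0,-10.25,-8.15,0,6],[0,-5.15,-4.1,0,3],[0,0,0,0,0],[0,0,0,0,0]]'
cat >> h.py <<'E'
def table(n):
    p,d=optics.snapshot("top");cv2.imwrite(f"pics/{n}.png",p);P=cloud("top",d);x,y,z=P[...,0],P[...,1],P[...,2]
    u=P[(abs(x-587)<62)&(abs(y-114.7)<62)&(z>174)&(z<186)];print("unit",rect(u),len(u))
    s=r.sense();v=s["tool_pos"][:2]-[587,114.7];print("hand",np.hypot(*v),np.degrees(np.arctan2(v[1],v[0])),s["ft_force"],s["wrist_torque"])
    return P
E
python3 - <<'E'
from h import *
table("t1")
E
```

```text
time: 6.65
tool_pos: [488.0, 185.9, 128.7]
tcp_rot: [-179.5, -0.1, -89.6]
ft_force: [12.9, -11.6, 1.9]
finger_gap: 27.3
time: 7.15
tool_pos: [510.7, 208.9, 128.8]
tcp_rot: [-179.4, 0.0, -104.4]
ft_force: [19.8, -10.7, -4.1]
finger_gap: 27.0
unit (array([587.9, 115.7]), array([71.7, 84.4]), 83.6) 778
hand 121.22749830149935 129.00878982160475 [19.26800719 -9.79606679 -4.13956318] [-1.75671438 -2.61996099 -0.59206467]
```

```bash
python3 -m pendant '[[0,-3.4,-2.7,0,2],[0,0,0,0,0],[0,0,0,0,0],[1,0,0,0,0],[1,0,0,0,0],[1,0,0,0,0],[1,0,0,0,0],[1,0,0,0,0]]'
python3 -m pendant '[[1,0,0,-25,0],[1,0,0,-35,0],[1,0,0,-35,0],[1,0,0,-35,0],[1,0,0,-25,0]]'
python3 - <<'E'
from h import *
P=table("t2");x,y,z=P[...,0],P[...,1],P[...,2];rad=np.hypot(x-587,y-115)
b=P[(rad>158)&(rad<232)&(z>52)&(z<68)&(x>650)];print("block",len(b),rect(b),b.mean(0))
g=P[(rad>90)&(rad<150)&(z>150)&(z<176)];print("grip",len(g),np.median(g,0))
print([(np.round(q["at"]),q["score"]) for q in optics.search_frame("top","label")])
x0=P[(x>400)&(x<600)&(y>-400)&(y<-200)&(z>165)&(z<195)];print("scanner",rect(x0))
goto(484,-292,300,-84)
goto(484,-292,300,96)
E
```

```text
time: 8.0
tool_pos: [508.7, 213.8, 126.2]
tcp_rot: [180.0, -0.0, -106.3]
ft_force: [-0.1, 0.4, 0.2]
finger_gap: 85.3
time: 8.5
tool_pos: [509.4, 213.9, 284.2]
tcp_rot: [-179.9, 0.1, -106.3]
ft_force: [0.5, -0.3, 0.5]
finger_gap: 85.6
unit (array([587.5, 115.6]), array([71.3, 84.3]), 81.9) 785
hand 125.41973023966678 127.41464550560052 [ 0.03786775 -0.95177529  3.54497047] [ 0.01353397 -0.00516412  0.0352069 ]
block 188 (array([781.3,  86. ]), array([43.9, 48.4]), 82.0) [775.88821694  86.45889666  59.3919685 ]
grip 1 [510.44569416 201.19176019 154.16026858]
[(array([582., 100.,  56.]), 0.58)]
scanner (array([ 482.7, -288.7]), array([ 57.5, 105.4]), 4.4)
goto [484, -292, 300, -84] shift [ 493.5 -116.4  -14.9] turn -22.3 j6 124 at [510.8 214.3 286.5] [-179.6    0.3 -106.3] t 8.6
goto [484, -292, 300, 96] shift [ 493.5 -116.4  -14.9] turn 157.7 j6 124 at [510.8 214.3 286.5] [-179.6    0.3 -106.3] t 8.6
```

Table home (unit 81.9°, base block 82.0°). Next: go over the scanner.

```bash
python3 -m pendant '[[1,41,-9.7,-1,0],[1,41,-9.7,-1,0],[1,41,-9.7,-1,0],[1,41,-9.7,-1,0],[1,41,-9.7,-1,0],[1,41,-9.7,-1,0],[1,41,-9.7,-1,0],[1,41,-9.7,-1,0],[1,41,-9.7,-1,0],[1,41,-9.7,-1,0]]' 30
python3 -m pendant '[[1,41,-9.7,0,-8],[1,33,-9.7,0,-8],[1,0,0,0,-8],[1,0,0,0,-8],[1,0,0,0,-8],[1,0,0,0,-8],[1,0,0,0,-8],[1,0,0,0,-8],[1,0,0,0,-8],[1,0,0,0,-8]]'
python3 -m pendant '[[1,0,0,0,-8],[1,0,0,0,-8],[1,0,0,0,-8],[1,0,0,0,-7],[1,0,0,0,0]]'
python3 - <<'E'
from h import *
goto(484,-292,138,5)
p,d=optics.snapshot("wrist");cv2.imwrite("pics/w2.png",p)
k=optics.camera_params("wrist");K=k["camera_matrix"];M=R.from_euler("xyz",k["orientation"],degrees=True).as_matrix()
v,u=np.mgrid[:400,:640];a=(u-K[0,2])/K[0,0];b=(v-K[1,2])/K[1,1];th=np.hypot(a,b)+1e-9
ray=np.stack([a/th*np.tan(th),b/th*np.tan(th),np.ones_like(th)],-1)
P=(ray*d[...,None])@M.T+k["eye"];P[(d==0)|(th>1.3)]=np.nan;np.save("Pw2.npy",P)
x,y,z=P[...,0],P[...,1],P[...,2]
h=P[(abs(x-484)<60)&(abs(y+292)<80)&(z>160)&(z<185)];print(rect(h),len(h),np.nanmin(h,0),np.nanmax(h,0),h.mean(0))
h=P[(abs(x-484)<90)&(abs(y+292)<130)&(z>5)&(z<16)];print("base",rect(h),len(h))
h=P[(abs(x-484)<90)&(abs(y+292)<130)&(z>122)&(z<140)];print("arms",rect(h),len(h),h.mean(0))
E
```

```text
time: 9.6
tool_pos: [486.3, -208.7, 290.4]
tcp_rot: [179.9, 0.0, -106.3]
ft_force: [1.0, 0.7, -0.6]
finger_gap: 85.5
time: 10.6
tool_pos: [489.3, -283.0, 290.1]
tcp_rot: [-180.0, 0.1, -26.0]
ft_force: [-0.3, -0.0, -0.9]
finger_gap: 85.5
time: 11.1
tool_pos: [489.3, -283.0, 290.2]
tcp_rot: [-179.9, 0.1, 4.8]
ft_force: [0.4, -0.5, 0.4]
finger_gap: 85.6
goto [484, -292, 138, 5] shift [ -5.8   8.7 152.2] turn -0.2 j6 -40 at [ 489.3 -283.   290.2] [-1.799e+02  1.000e-01  4.800e+00] t 11.1
(array([ 480.2, -291.8]), array([ 57.6, 102.8]), 4.9) 6799 [ 447.56865708 -344.46994982  160.01237072] [ 510.71266942 -239.24197759  177.70899577] [ 479.74902832 -287.52735382  173.17804086]
base (array([ 482.3, -319.5]), array([100.5, 126.8]), 4.5) 680
arms (array([ 481.9, -308.7]), array([ 57.6, 137.7]), 4.3) 619 [ 485.58968438 -353.92376976  130.25443631]
```

View pics/w2.png

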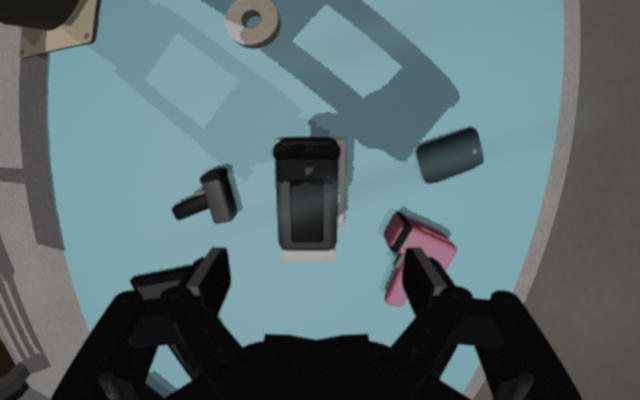

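Scanner head centred at (307,195), square to the jaws, window up the picture (+y). Descend and grip.

```bash
python3 -m pendant '[[1,-7.8,9.3,0,0],[1,0,0.6,30,0],[1,0,0,40,0],[1,0,0,40,0],[1,0,0,30,0],[1,0,0,12,0],[1,0,0,0,0]]' 60
python3 -m pendant '[[0.6,0,0,0,0],[0,0,0,0,0],[0,0,0,0,0],[0,0,0,0,0],[0,0,0,0,0],[0,0,0,0,0]]' 60
python3 - <<'E'
from h import *
goto(481.5,-293,138,5);print(r.sense()["wrist_torque"])
E
```

```text
time: 11.85
tool_pos: [481.1, -293.5, 137.3]
tcp_rot: [-179.9, 0.2, 4.6]
ft_force: [-0.5, -0.7, -0.4]
finger_gap: 85.6
time: 12.45
tool_pos: [484.0, -295.0, 142.2]
tcp_rot: [179.8, -0.2, 4.7]
ft_force: [0.5, 0.2, 7.1]
finger_gap: 54.9
goto [481.5, -293, 138, 5] shift [-2.3 -2.2  4.1] turn -0.3 j6 -41 at [ 484.  -295.   142.2] [179.8  -0.2   4.7] t 12.4
[-0.0548858   0.18404939 -0.05872217]
```

```bash
python3 -m pendant '[[0,0,0,-10,0],[0,0,0,-20,0],[0,0,0,-25,0],[0,0,0,-25,0],[0,0,0,-25,0],[0,0,0,-20,0],[0,0,0,0,0],[0,0,0,0,0]]'
python3 - <<'E'
from h import *
goto(557.5,-93.7,262,-8.1);print(r.sense()["ft_force"],r.sense()["wrist_torque"])
p,d=optics.snapshot("top");P=cloud("top",d);x,y,z=P[...,0],P[...,1],P[...,2]
cv2.imwrite("pics/t3.png",cv2.resize(p[100:300,300:550],None,fx=3,fy=3))
p2,d2=optics.snapshot("scene");cv2.imwrite("pics/s3.png",cv2.resize(p2[100:250,180:380],None,fx=4,fy=4))
w,_=optics.snapshot("wrist");c=np.hstack([cv2.resize(p2[80:230,200:350],(400,400)),w[:400,130:510]]);cv2.imwrite("pics/c3.png",c)
E
```

```text
time: 13.25
tool_pos: [482.7, -293.9, 264.6]
tcp_rot: [180.0, -0.0, 4.7]
ft_force: [-0.0, 0.1, -2.2]
finger_gap: 55.2
goto [557.5, -93.7, 262, -8.1] shift [  90.9 -193.4    2.5] turn 12.8 j6 -41 at [ 482.7 -293.9  264.6] [180.   -0.    4.7] t 13.2
[-0.01607229  0.07557223 -2.22359131] [ 0.00642443 -0.00851982  0.04060808]
```

View pics/c3.png

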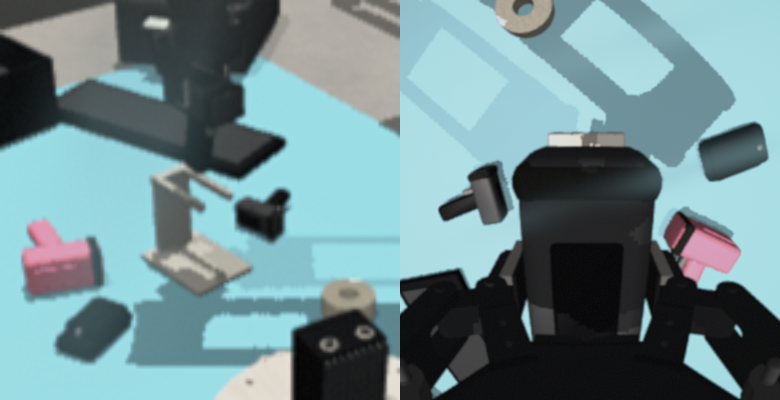

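Scanner hangs level in the jaws, stand empty. Measure its pose in the hand from the wrist depth.

```bash
cat >> h.py <<'E'
def wcloud(n=None):
    k=optics.camera_params("wrist");s=r.sense();p,d=optics.snapshot("wrist")
    if n:cv2.imwrite(f"pics/{n}.png",p)
    K=k["camera_matrix"];M=R.from_euler("xyz",k["orientation"],degrees=True).as_matrix()
    v,u=np.mgrid[:400,:640];a=(u-K[0,2])/K[0,0];b=(v-K[1,2])/K[1,1];th=np.hypot(a,b)+1e-9
    ray=np.stack([a/th*np.tan(th),b/th*np.tan(th),np.ones_like(th)],-1)
    P=(ray*d[...,None])@M.T+k["eye"];P[(d==0)|(th>1.3)]=np.nan;return P,s
def tcp(P,s):
    M=R.from_euler("xyz",s["tcp_rot"],degrees=True).as_matrix();return (P-s["tool_pos"])@M
E
python3 - <<'E'
from h import *
P,s=wcloud();Q=tcp(P,s)
# tool frame; scanner fwd = -y tool
m=(abs(Q[...,0])<22)&(Q[...,1]>-75)&(Q[...,1]<60)&(Q[...,2]>-60)&(Q[...,2]<0)
q=Q[m];print(len(q))
for y0 in range(-75,60,8):
    w=q[(q[:,1]>=y0)&(q[:,1]<y0+8)]
    if len(w):print(y0,len(w),np.round(np.median(w[:,2]),1))
w=q[(q[:,1]>-35)&(q[:,1]<5)];c=np.linalg.lstsq(np.c_[w[:,:2],np.ones(len(w))],w[:,2],rcond=None)[0];print(c)
m=(abs(Q[...,0])<60)&(Q[...,1]>-80)&(Q[...,1]<-25)&(Q[...,2]>-40)&(Q[...,2]<25);print(rect(Q[m]),Q[m].min(0),Q[m].max(0))
E
```

```text
20138
-59 2193 -24.4
-51 2737 -31.9
-43 2189 -31.3
-35 2164 -30.8
-27 2181 -31.0
-19 1867 -32.9
-11 1703 -32.8
-3 1528 -32.8
5 1408 -32.8
13 1258 -32.7
21 905 -32.7
29 5 -29.2
[ 1.76655741e-02 -5.54121283e-02 -3.26316242e+01]
(array([ -1.5, -40. ]), array([58.5, 30. ]), 0.0) [-30.75065596 -54.9691012  -34.43716831] [ 27.73787146 -25.00839746   5.151695  ]
```

```bash
python3 -m pendant '[[0,5.3,-11.5,0,0],[0,11.3,-23.6,0,0],[0,11.3,-23.6,0,0],[0,11.3,-23.6,0,0],[0,11.3,-23.6,0,0],[0,11.3,-23.6,0,0],[0,11.3,-23.6,0,0],[0,11.3,-23.6,0,0],[0,5.7,-11.8,0,0],[0,0,0,0,0]]'
python3 -m pendant '[[0,0,0,10,3],[0,0,0,20,4],[0,0,0,25,3.8],[0,0,0,25,2],[0,0,0,25,0],[0,0,0,14,0],[0,0,0,5,0],[0,0,0,0,0],[0,0,0,0,0],[0,0,0,0,0]]'
python3 - <<'E'
from h import *
goto(557,-98.6,140.5,-8.1);print(r.sense()["ft_force"])
P,s=wcloud("w4");Q=tcp(P,s)
m=(abs(Q[...,0])<22)&(Q[...,1]>-45)&(Q[...,1]<25)&(Q[...,2]>-60)&(Q[...,2]<0)
print("top",np.median(Q[m][:,2]),np.median(P[m][:,2]))
# label plane / unit front face points
m=(abs(P[...,0]-582)<38)&(P[...,1]>40)&(P[...,1]<130)&(P[...,2]>100)&(P[...,2]<177)
print("face",m.sum(),P[m].min(0) if m.any() else 0,P[m].max(0) if m.any() else 0)
table("t4")
for c in("wrist","scene","top"):
  if c!="wrist":optics.snapshot(c)
  print(c,[(np.round(q["at"]),q["score"]) for q in optics.search_frame(c,"label")])
E
```

```text
time: 14.45
tool_pos: [557.2, -96.7, 263.9]
tcp_rot: [-180.0, 0.0, 4.8]
ft_force: [0.1, -0.1, -1.2]
finger_gap: 55.1
time: 15.45
tool_pos: [558.0, -99.0, 142.0]
tcp_rot: [180.0, -0.1, -8.1]
ft_force: [-0.1, 0.1, -1.5]
finger_gap: 55.3
goto [557, -98.6, 140.5, -8.1] shift [-1.  -0.3  1.5] turn -0.0 j6 -7 at [558. -99. 142.] [ 1.8e+02 -1.0e-01 -8.1e+00] t 15.4
[-0.08380815  0.147744   -1.46110007]
top -31.61135456439255 173.580751435229
face 0 0 0
unit (array([587.8, 115.5]), array([71.4, 84.7]), 82.0) 787
hand 215.54248015480314 -97.81254615564448 [ 0.14560521  0.97033591 -0.85285254] [-0.0113238  -0.04250139  0.0145157 ]
wrist [(array([571.,  21.,  50.]), 0.87)]
scene [(array([610., 144.,  52.]), 0.57)]
top [(array([576., 107.,  51.]), 0.61)]
```

View pics/w4.png

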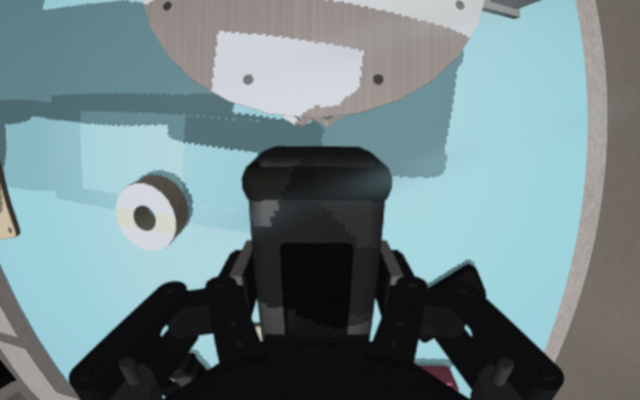

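Scanner top at 173.6 mm (origin ≈151.6), pointed up the picture at the unit, roll at (150,212) undisturbed. Hold.

```bash
python3 -m pendant '[[0,0,0,1,0],[0,0,0,0,0],[0,0,0,0,0],[0,0,0,0,0],[0,0,0,0,0],[0,0,0,0,0],[0,0,0,0,0],[0,0,0,0,0],[0,0,0,0,0],[0,0,0,0,0]]'
python3 -m pendant '[[0,0,0,0,0],[0,0,0,0,0],[0,0,0,0,0],[0,0,0,0,0],[0,0,0,0,0],[0,0,0,0,0],[0,0,0,0,0],[0,0,0,0,0],[0,0,0,0,0],[0,0,0,0,0]]'
python3 -m pendant '[[0,0,0,-10,0],[0,0,0,-20,0],[0,0,0,-30,0],[0,0,0,-30,0],[0,0,0,-25,0],[0,0,0,-10,-4.8],[0,0,0,0,-4],[0,0,0,0,-4],[0,0,0,0,0]]'
python3 - <<'E'
from h import *
goto(483,-294,266,4.7)
E
```

```text
time: 16.8
tool_pos: [556.9, -98.6, 139.3]
tcp_rot: [-180.0, 0.0, -8.1]
ft_force: [0.8, 0.1, -1.4]
finger_gap: 54.7
time: 17.8
tool_pos: [556.9, -98.6, 139.3]
tcp_rot: [-180.0, 0.0, -8.1]
ft_force: [0.1, -0.0, -1.2]
finger_gap: 55.4
time: 18.7
tool_pos: [557.1, -98.7, 265.3]
tcp_rot: [180.0, -0.1, 4.7]
ft_force: [0.5, -0.0, -2.5]
finger_gap: 55.2
goto [483, -294, 266, 4.7] shift [-90.  188.5  -0.7] turn 0.0 j6 -20 at [557.1 -98.7 265.3] [ 1.8e+02 -1.0e-01  4.7e+00] t 18.7
```

```bash
python3 -m pendant '[[0,-6,12.5,0,0],[0,-12,25.1,0,0],[0,-12,25.1,0,0],[0,-12,25.1,0,0],[0,-12,25.1,0,0],[0,-12,25.1,0,0],[0,-12,25.1,0,0],[0,-12,25.5,0,0],[0,0,0,0,0]]'
python3 -m pendant '[[0,0,0,10,0],[0,0,0,25,0],[0,0,0,25,0],[0,0,0,25,0],[0,0,0,20,0],[0,0,0,10,0],[0,0,0,4,0],[0,0,0,1,0],[0,0,0,0,0],[0,0,0,0,0]]'
python3 - <<'E'
from h import *
goto(483,-294,142,4.7)
P,s=wcloud("w5");Q=tcp(P,s);m=(abs(Q[...,0])<22)&(Q[...,1]>-45)&(Q[...,1]<25)&(Q[...,2]>-60)&(Q[...,2]<0)
print("top",np.median(P[m][:,2]))
E
```

```text
time: 19.6
tool_pos: [480.6, -297.5, 264.3]
tcp_rot: [179.9, 0.1, 4.4]
ft_force: [-0.3, 0.4, -2.7]
finger_gap: 55.1
time: 20.6
tool_pos: [483.3, -294.4, 145.6]
tcp_rot: [179.9, -0.1, 4.7]
ft_force: [-0.3, -0.1, -2.0]
finger_gap: 55.1
goto [483, -294, 142, 4.7] shift [-0.3 -0.4  3.6] turn -0.0 j6 -41 at [ 483.3 -294.4  145.6] [ 1.799e+02 -1.000e-01  4.700e+00] t 20.6
top 177.19983059572627
```

```bash
python3 -m pendant '[[0,0,0,2,0],[0,0,0,1.5,0],[0,0,0,0,0],[0,0,0,0,0]]'
python3 - <<'E'
from h import *
P,s=wcloud();Q=tcp(P,s);m=(abs(Q[...,0])<22)&(Q[...,1]>-45)&(Q[...,1]<25)&(Q[...,2]>-60)&(Q[...,2]<0)
print("top",np.median(P[m][:,2]));goto(483,-294,142,4.7);print(s["ft_force"])
E
```

```text
time: 21.05
tool_pos: [483.1, -294.2, 142.2]
tcp_rot: [179.9, -0.1, 4.7]
ft_force: [-2.8, 2.1, 5.9]
finger_gap: 54.8
top 173.75240361710988
goto [483, -294, 142, 4.7] shift [-0.1 -0.3  0.2] turn -0.0 j6 -41 at [ 483.1 -294.3  142.2] [ 1.799e+02 -1.000e-01  4.700e+00] t 21.1
[-2.77734276  2.14062436  5.88169212]
```

Seated (contact force 6 N up, top at 173.8). Release slowly and lift straight up.

```bash
python3 -m pendant '[[0.75,0,0,0,0],[0.8,0,0,0,0],[0.9,0,0,0,0],[1,0,0,0,0],[1,0,0,0,0],[1,0,0,0,0]]'
python3 -m pendant '[[1,0,0,-15,0],[1,0,0,-30,0],[1,0,0,-35,0],[1,0,0,-35,0],[1,0,0,-35,0],[1,0,0,0,0],[1,0,0,0,0]]'
python3 - <<'E'
from h import *
P,s=wcloud("w6");x,y,z=P[...,0],P[...,1],P[...,2]
h=P[(abs(x-484)<60)&(abs(y+292)<80)&(z>160)&(z<185)];print(rect(h),h.mean(0))
w=h[(abs(h[:,0]-481)<22)&(abs(h[:,1]+290)<35)];print("tilt",np.linalg.lstsq(np.c_[w[:,:2]-[481,-290],np.ones(len(w))],w[:,2],rcond=None)[0])
Pt=table("t6");x,y,z=Pt[...,0],Pt[...,1],Pt[...,2]
p=cv2.imread("pics/t6.png");a=cv2.resize(p[90:320,130:510],(660,400));cv2.imwrite("pics/c6.png",np.hstack([a[:, :]]))
b=cv2.imread("pics/top0.png")
for c in("mouse","label_roll","driver"):print(c,[(np.round(q["at"]),q["score"]) for q in optics.search_frame("top",c)])
print(s["ft_force"])
E
```

```text
time: 21.7
tool_pos: [482.6, -293.9, 140.7]
tcp_rot: [-180.0, 0.0, 4.7]
ft_force: [0.5, -0.5, 0.1]
finger_gap: 85.9
time: 22.4
tool_pos: [483.3, -294.4, 293.2]
tcp_rot: [179.9, -0.2, 4.7]
ft_force: [0.3, 0.9, -0.4]
finger_gap: 85.4
(array([ 480.8, -291.7]), array([ 58.8, 103.6]), 4.7) [ 480.97815596 -287.55617083  173.10157435]
tilt [ 2.67153406e-03 -2.67659204e-02  1.74048318e+02]
unit (array([587.6, 115.7]), array([71.5, 84.8]), 82.1) 782
hand 421.59551466989285 -104.3778271644554 [-0.27059002 -0.69795286 -1.27031149] [-0.06203117  0.00066519 -0.01684904]
mouse [(array([ 683., -251.,   30.]), 0.67), (array([574., 112.,  52.]), 0.48)]
label_roll [(array([387., -97.,  39.]), 0.68), (array([579., 106.,  52.]), 0.56)]
driver [(array([583., 105.,  50.]), 0.7), (array([398., 377.,  23.]), 0.64)]
[ 0.32655944  0.8530499  -0.38315866]
```

View pics/w6.png

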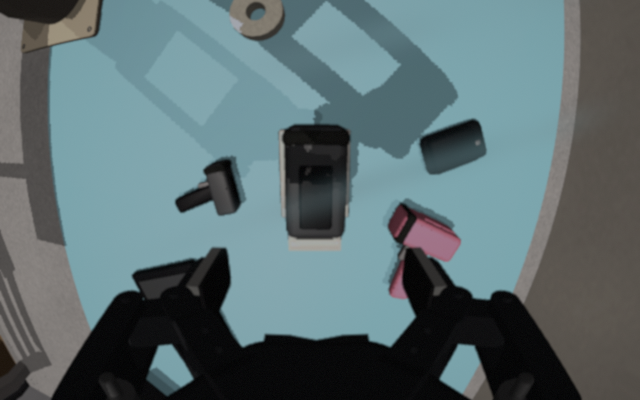

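The scanner sits at (316,180) in the stand, window forward, in the same measured pose as at the start. Handing in.

```bash
python3 -c "
from bench import hand_in
print(hand_in())"
```

```text
the job is handed in; nothing more can be done
None
```

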